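# Prop the trim saw's guard and take out the cut length

### The arm

A 6-joint arm with a two-finger parallel gripper is mounted at the origin on the work surface. World frame = base frame: x ahead of the robot, y to its left, z up, the work surface at z = 0. Lengths are in m, angles in degrees, forces in N, time in s.
With the tool pointing down it reaches from about 0.325 to 0.925 m from the base axis. Payload 3.1 kg.
Tool frame: the origin (TCP) lies midway between the tips of the shut fingers; the grasp point (between the pads) lies 19 mm behind it (ctrl.grasp_offset is the distance from the TCP to the grasp point, in m); y points along the fingers, z is the direction in which the jaws open and shut, and the axes are right-handed (so a half turn about y gives the same grasp; the last joint's range is limited). The gripper opens to 85 mm and grips with 20 to 120 N. Pads are 22 mm wide; open, the fingers measure 114 mm over their backs; the gripper's body (76 mm by 85 mm) begins 54 mm behind the grasp point. The pads swing forward as they close: fully open they stand 13 mm farther back than shut.
Start: joints at [-76.731, 12.427, 92.441, -0, 75.132, -6.429], TCP at [0.211, -0.588, 0.231] pointing down, gripper open.
Joint ranges: [-157.48, 157.48], [-44.54, 120.13], [17.64, 146.25], [-64.5, 244.5], [7.68, 150.69], [-147.95, 147.95]. Speed limits (degrees/s): [159.86, 159.86, 180, 180, 180, 180].

### API

Orientations are given as [roll, pitch, yaw] about the fixed x, y, z axes, in that order (R = Rz(yaw) Ry(pitch) Rx(roll)).
In Python, from station import ctrl, eoat, viewer, workorder gives the robot as it stands. Calls block until the motion is done:
- ctrl.reach(position, orientation): joint-space move of the TCP to a pose.
- ctrl.servo_line(position, max_speed=0.15, attitude=None): straight line of the TCP; attitude=None keeps the orientation; max_speed is the mean speed in m/s.
- ctrl.set_joints(angles): joint-space move.
- eoat.grip(opening): finger opening in m; the grip force is fixed at half the most; returns when the fingers have stopped.
- ctrl.wait(seconds).
- ctrl.solve_ik(position, orientation): joint angles nearest the present ones, or None.
- ctrl.state(): the state.
- viewer.read_camera(name): name is "scene" or "side" or "wrist"; returns the picture (420x560x3 uint8, red, green, blue); there is no depth.
- viewer.calibration(name): a dict with "vertical_fov" (degrees; the focal length in pixels is half the picture's height over the tangent of half this angle, whatever the lens; pixels are square), "cx", "cy" (the principal point, pixels), "dist" ([k1, k2, p1, p2, k3] as OpenCV has them; the pictures are not rectified), "pose" (4x4, takes a point from camera to world coordinates). Camera axes: x right, y down, z forward; pixel columns grow to the right and rows downward; lengths in m; the calibration is good to about 2 mm. A picture is of the moment at which its call begins: read the wrist's pose just before it. calibration takes no time and is no camera call; for the wrist camera it gives the pose at the moment of the call.
A pose or a line that the arm cannot do raises ctrl.MotionError and nothing moves.
- workorder.sign_off(): hands the job in, once; it reports no verdict.
The state is a dict: "time_s": time; "joints": joint angles; "joint_velocities": joint speeds; "effort": joint torques, N m; "tcp_pos": TCP position; "ee_rot": TCP orientation; "contact_force": force on the tool from outside, world axes, zero at the start; "wrist_torque": the same for the moment, N m; "opening": finger opening in m.
Only numpy, scipy, OpenCV 4.12 (cv2) and the standard library are available. Lean on these libraries where they do the work, as an engineer would, in place of code of your own. Each camera call takes 0.05 s, during which the arm holds its last target. There are 200 camera calls.

### The job

Raise the clear guard over the trim saw's bed by its handle until its prop stay has ridden past the upper tooth of the rail on the saw's side, then ease it back, without dropping or forcing it, until the stay carries it wide open, and let go. Take the long cut length of channel out from under the propped guard, leaving the short offcut on the bed where it is, and set it down gently in the open grey tray beside the saw, flat on its base with its open side up. Leave the guard propped and everything else undisturbed.

Things in the scene. Friction and masses are not known exactly. Their poses are not given: they have to be found in the camera images.
- saw: Bench trim saw, fixed: green blade box (220 x 270 mm, 156 mm high) behind a grey cabinet topped by a dark steel bed. Origin on the bench; x points from the bed to the blade box (away from the robot), y left, z up. The bed's top is 60 mm up and spans x = -130 to +110 mm, y = -140 to +140 mm; under the guard it carries the long length and the short offcut, one on each half.
- guard_hinge (a point): Middle of the guard's hinge axis, fixed on the saw at x = 100, y = 0, z = 125 mm in the saw's frame; the axis runs along the saw's y.
- guard (a joint): Angle of the guard, a clear sheet in an aluminium frame, 260 mm wide, 180 mm from hinge to front edge, side sheets 57 mm deep. 0 = shut, grows as the front is raised; end stop 1.13 rad. Falls shut unless held. Rising, the stay's foot drops in front of the upper tooth between 0.95 and 1.08 rad; lowered from there it stands at 0.81 to 0.94 rad (half-open tooth: 0.45 to 0.62).
- guard_handle (a point): Middle of the guard's handle: round bar 12 mm thick, 120 mm long, parallel to the hinge, 225 mm from its axis, 18 mm below the guard's top plane, 45 mm clear of the frame; turns with the guard. Lifting takes about 2 to 4 N here. When the stay carries the guard this load vanishes and pushing on down meets a firm stop (over about 20 N overloads the stay).
- rail_place (a point): Point on the top of the notched rail on the saw's right side, level with the hinge line (the rail runs along x, 16 mm wide). Two teeth, 7 mm high, ramped towards the blade box, upright towards the robot: the rear one holds the guard half open, the front (upper) one wide open, its face 5 to 15 mm behind this point: the rail is bolted in slots and its exact place is not measured.
- stay: Prop stay: flat zinc-plated bar 231 x 16 x 5 mm on the guard's right side. Origin at its pivot on the guard, 140 mm from the hinge axis, 15 mm below the guard's top plane; x points along the bar to the foot, a 10 mm cross pin 215 mm from the pivot. It swings freely: by its own weight the foot drags along the rail as the guard rises, so it needs no handling.
- length: The cut length to take: aluminium U-channel 130 mm long (its x), 44 mm wide, 34 mm high, walls 3 mm, 0.1 to 0.2 kg, open side up on the bed, within 0.25 rad of the saw's x direction. Origin at the centre of its underside. Straight down, a gripper would strike the propped guard or its handle: come in from the robot's side, tilted back 30 to 45 degrees, over the bed.
- offcut: Short offcut of the same channel, 50 mm long, on the other half of the bed; stays there. Origin at the centre of its underside.
- tray: Grey plastic open tray, fixed, 230 mm long (x) by 160 mm wide (y), walls 35 mm high and 4 mm thick, floor 4 mm thick, empty. Origin at the centre of its underside. It stands to the left or the right of the saw; the blue toolbox stands on the other side.
- toolbox: Blue steel toolbox 204 x 134 mm, 92 mm high, with a wire handle up to 118 mm. Bystander.
- tin: Round tin with a paper label, 90 mm across, 120 mm high. Bystander.
- cartridge: White sealant cartridge standing up, 48 mm across, 215 mm high. Bystander.
- cartridge_b: A second white sealant cartridge, 48 mm across, 215 mm high. Bystander.
- riveter: Hand riveter lying flat, 230 mm long, two splayed handles. Bystander.

How it is judged (in metres and radians):
On the way, in this order (a step that is already met when the one before it is completed fails the run):
1. the guard stands wide open on its stay, let go (value of joint guard between 0.76 and 1 rad and contact force between stay and anything else above 1 N and distance between the grasp point and guard_handle above 0.07 m), for 0.3 s.
2. the long length is lifted off the bed in the gripper, the guard still propped (value of joint guard between 0.76 and 1 rad and contact force between stay and anything else above 1 N and z of length in the frame of saw above 0.09 m and contact force between the fingers and length above 0.5 N), for 0.1 s.
At the end, for the whole second after the job is handed in: Guard standing alone on its stay at 0.76 to 1.0 rad (stay force over 1 N); the length at rest flat in the tray, open side up: tilt under 0.1 rad, origin under 9 mm above the tray's underside, within 50 mm (x) and 56 mm (y) of its centre; offcut within 30 mm of its start (value of joint guard between 0.76 and 1 rad and contact force between stay and anything else above 1 N and x of length in the frame of tray between -0.05 and 0.05 m and y of length in the frame of tray between -0.056 and 0.056 m and z of length in the frame of tray below 0.009 m and angle between length's own z axis and vertical below 0.1 rad and linear speed of length below 0.02 m/s and distance of offcut from where it was at the start of the episode below 0.03 m); the robot touches nothing.
It fails at once if the guard dropped: closing faster than 2.2 rad/s (velocity of joint guard below -2.2 rad/s).
It fails at once if the guard forced down on its stay: over 150 N on the stay (contact force between stay and anything else above 150 N).
It fails at once if the length let fall from more than about 12 mm (contact force between the fingers and length below 0.05 N and linear speed of length above 0.5 m/s).
It fails at once if the short offcut pushed more than 30 mm or lifted (distance of offcut from where it was at the start of the episode above 0.03 m).
It fails at once if a bystander pushed more than 30 mm (distance of any of toolbox, tin, cartridge, cartridge_b, riveter from where it was at the start of the episode above 0.03 m).
It also fails if it takes over 61 s, if anything falls off the work surface, if the arm or the gripper's body presses on something with over 40 N, if the wrist force passes 120 N, or if a joint passes its speed limit or range.

## Working session

There is one attempt and no reset: what is moved stays moved. The work goes in short steps, each a Python script; the robot and the scene stay as the last script left them, time stands still between calls to the robot, and variables do not carry over. Pictures are saved under pics/ and viewed, on a budget of 10 in all, crops included, one or two more only if the job needs it, and the job is handed in when it is done.

```bash
mkdir -p pics; ls; python3 - <<'E'
from station import ctrl,eoat,viewer
import cv2,numpy as np
for n in ("scene","side"):
    im=viewer.read_camera(n); cv2.imwrite(f"pics/{n}0.png",im[:,:,::-1])
    c=viewer.calibration(n); print(n,{k:(np.round(v,4).tolist()) for k,v in c.items()})
s=ctrl.state();print(s)
E
```

```text
pics
scene {'vertical_fov': 43.3363, 'cx': 272.3403, 'cy': 212.9887, 'dist': [0.0628, 0.0, 0.0, 0.0, 0.0], 'pose': [[-0.6226, 0.646, -0.4415, 1.1618], [0.7825, 0.5104, -0.3567, 0.5986], [-0.0051, -0.5676, -0.8233, 1.3321], [0.0, 0.0, 0.0, 1.0]]}
side {'vertical_fov': 53.1056, 'cx': 283.1066, 'cy': 201.2784, 'dist': [0.0196, 0.0, 0.0, 0.0, 0.0], 'pose': [[-0.7584, -0.3247, 0.5651, -0.0959], [-0.6516, 0.3974, -0.6461, 0.7807], [-0.0148, -0.8583, -0.513, 0.6565], [0.0, 0.0, 0.0, 1.0]]}
{'time_s': 0.1, 'joints': array([-7.67309996e+01,  1.24730339e+01,  9.25225344e+01, -3.26610048e-04,
        7.51317824e+01, -6.42766109e+00]), 'joint_velocities': array([-0.01098186, -0.10043266, -0.20472032, -0.04095576, -0.03384947,
       -0.0818188 ]), 'effort': array([ 5.08166086e-04, -3.98073113e+01, -3.04969096e+01, -1.02921088e-04,
        4.24428930e-03,  1.31568083e-05]), 'tcp_pos': array([ 0.21050448, -0.58768078,  0.23006275]), 'ee_rot': array([-9.01265854e+01,  1.39432214e-02, -1.60303270e+02]), 'contact_force': array([ 1.10949316,  0.33965687, -0.5637517 ]), 'wrist_torque': array([ 0.00221655,  0.03315753, -0.02390733]), 'opening': 0.08528207466124071}
```

View pics/scene0.png

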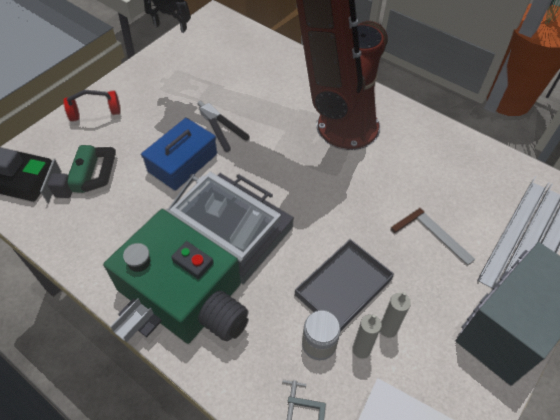

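View pics/side0.png

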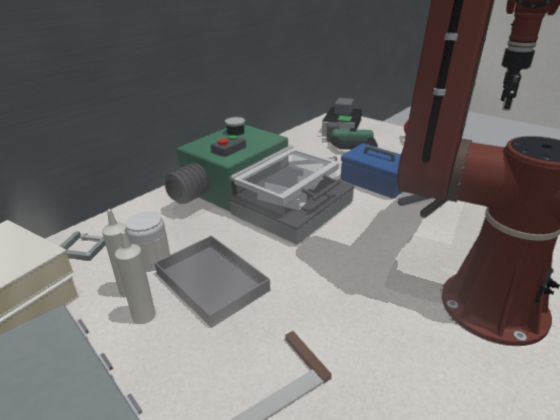

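Scene view: the tray (left of the saw) has rim corners near (349,241), (393,273), (343,330) and (296,290). The green box top is near (168,211), (240,262) and (107,266), the guard handle near (253,185), and the toolbox is right of the saw. I'll cast these and then take a wrist look.

```bash
cat > h.py <<'E'
from station import ctrl,eoat,viewer,workorder
import cv2,numpy as np
from scipy.spatial.transform import Rotation as R
def ray(c,uv):
    f=210/np.tan(np.radians(c["vertical_fov"])/2)
    K=np.array([[f,0,c["cx"]],[0,f,c["cy"]],[0,0,1]])
    p=cv2.undistortPoints(np.array([[uv]],float),K,np.array(c["dist"],float))[0,0]
    P=np.array(c["pose"]);d=P[:3,:3]@np.array([p[0],p[1],1]);return P[:3,3],d
def onz(c,uv,z):
    o,d=ray(c,uv);return o+d*(z-o[2])/d[2]
def tri(c1,u1,c2,u2):
    o1,d1=ray(c1,u1);o2,d2=ray(c2,u2)
    t=np.linalg.lstsq(np.c_[d1,-d2],o2-o1,rcond=None)[0]
    a=o1+d1*t[0];b=o2+d2*t[1];return (a+b)/2,np.linalg.norm(a-b)
def proj(c,X):
    f=210/np.tan(np.radians(c["vertical_fov"])/2)
    K=np.array([[f,0,c["cx"]],[0,f,c["cy"]],[0,0,1]]);P=np.linalg.inv(np.array(c["pose"]))
    return cv2.projectPoints(np.array([X],float),cv2.Rodrigues(P[:3,:3])[0],P[:3,3],K,np.array(c["dist"],float))[0][0,0]
E
python3 - <<'E'
from h import *
c=viewer.calibration("scene");s=viewer.calibration("side")
for n,u,z in [("tray",(349,241),.035),("tray",(393,273),.035),("tray",(343,330),.035),("tray",(296,290),.035),("box",(168,211),.156),("box",(240,262),.156),("box",(107,266),.156),("handle",(253,185),.107),("bedFL",(292,222),.06),("gFR",(211,176),.125),("gFL",(283,212),.125),
 ("tbx",(180,122),.092),("tbx",(215,145),.092),("tbx",(143,155),.092)]:
    print(n,np.round(onz(c,u,z),3))
for n,u,z in [("tray",(210,240),.035),("tray",(268,283),.035),("tray",(210,317),.035),("tray",(157,273),.035),("bedFL",(291,230),.06),("bedFR",(353,188),.06)]:
    print(n,np.round(onz(s,u,z),3))
w=viewer.calibration("wrist");P=np.array(w["pose"]);st=ctrl.state()
T=R.from_euler("xyz",st["ee_rot"],degrees=True).as_matrix()
print("cam in tool",np.round(T.T@(P[:3,3]-st["tcp_pos"]),3),"\n",np.round(T.T@P[:3,:3],2),"\n",np.round(T,2),w["vertical_fov"])
E
```

```text
tray [0.406 0.27  0.035]
tray [0.417 0.422 0.035]
tray [0.64  0.407 0.035]
tray [0.624 0.244 0.035]
box [ 0.701 -0.137  0.156]
box [0.7   0.119 0.156]
box [ 0.916 -0.137  0.156]
handle [ 0.462 -0.038  0.107]
bedFL [0.469 0.112 0.06 ]
gFR [ 0.523 -0.146  0.125]
gFL [0.494 0.097 0.125]
tbx [ 0.403 -0.394  0.092]
tbx [ 0.406 -0.24   0.092]
tbx [ 0.574 -0.385  0.092]
tray [0.607 0.257 0.035]
tray [0.388 0.282 0.035]
tray [0.41  0.428 0.035]
tray [0.604 0.417 0.035]
bedFL [0.455 0.122 0.06 ]
bedFR [ 0.453 -0.156  0.06 ]
cam in tool [-0.084 -0.143 -0.   ] 
 [[-0.    0.94  0.33]
 [ 0.   -0.33  0.94]
 [ 1.    0.   -0.  ]] 
 [[-0.94 -0.    0.34]
 [-0.34  0.   -0.94]
 [-0.   -1.   -0.  ]] 58.72202122141232
```

```bash
python3 - <<'E'
from h import *
rpy=R.from_matrix(np.c_[[1,0,0],[0,0,-1],[0,1,0]]).as_euler("xyz",degrees=True);print(rpy)
ctrl.reach([0.47,-0.015,0.40],rpy)
c=viewer.calibration("wrist");im=viewer.read_camera("wrist")
np.save("w1.npy",np.array(c["pose"]));cv2.imwrite("pics/w1.png",cv2.resize(im[:,:,::-1],(800,600),interpolation=cv2.INTER_CUBIC))
s=ctrl.state();print(s["time_s"],s["tcp_pos"],s["joints"],s["contact_force"])
print({k:v for k,v in c.items() if k!="pose"})
E
```

```text
[-90.   0.   0.]
2.475 [ 0.47001087 -0.01559192  0.39962224] [-1.04532612e+01 -1.20321338e+01  9.93047416e+01 -1.08293898e-02
  9.27660834e+01 -1.00383338e+02] [-0.66197296  0.16743553  0.24887979]
{'vertical_fov': 58.72202122141232, 'cx': 274.7740781616169, 'cy': 209.7703013847176, 'dist': array([0.0238362, 0.       , 0.       , 0.       , 0.       ])}
```

View pics/w1.png

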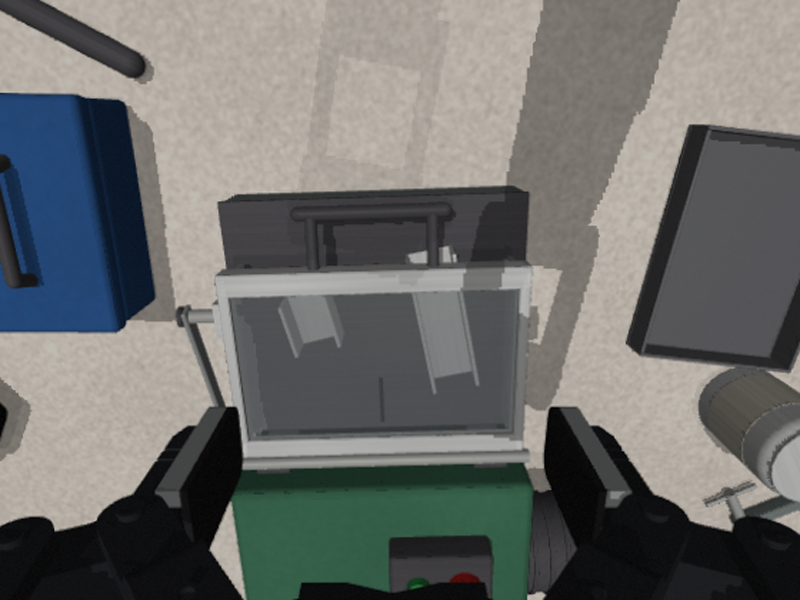

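The wrist view (800x600) shows the handle from (295,213) to (450,210) and the bed's front edge from (220,202) to (527,192). The length is on the left half, with wall tops from (408,262)/(452,247) to (435,392)/(478,384). The offcut is near (312,322) and the tray is at right.

```bash
python3 - <<'E'
from h import *
c=viewer.calibration("wrist");c["pose"]=np.load("w1.npy")
for n,u,z in [("h",(295,213),.107),("h",(450,210),.107),("bedF",(220,203),.06),("bedF",(527,192),.06),("gF",(218,276),.125),("gF",(530,268),.125),("hinge",(245,468),.125),("hinge",(528,456),.125),
 ("L nearL",(408,262),.094),("L nearR",(452,247),.094),("L farL",(435,392),.094),("L farR",(478,384),.094),("off",(280,301),.094),("off",(297,356),.094),("off",(341,346),.094),("off",(322,294),.094),
 ("tray",(690,126),.035),("tray",(629,346),.035),("trayfloor",(708,135),.004),("trayfl",(645,355),.004),("traytop",(790,370),.035),("stayhook",(182,316),.11)]:
    print(n,np.round(onz(c,(u[0]*.7,u[1]*.7),z),3))
E
```

```text
h [ 0.46  -0.095  0.107]
h [0.458 0.032 0.107]
bedF [ 0.459 -0.17   0.06 ]
bedF [0.45  0.105 0.06 ]
gF [ 0.509 -0.158  0.125]
gF [0.502 0.096 0.125]
hinge [ 0.694 -0.152  0.125]
hinge [0.681 0.109 0.125]
L nearL [ 0.505 -0.002  0.094]
L nearR [0.492 0.036 0.094]
L farL [0.632 0.025 0.094]
L farR [0.624 0.065 0.094]
off [ 0.541 -0.116  0.094]
off [ 0.595 -0.104  0.094]
off [ 0.585 -0.063  0.094]
off [ 0.534 -0.078  0.094]
tray [0.395 0.252 0.035]
tray [0.611 0.229 0.035]
trayfloor [0.404 0.287 0.004]
trayfl [0.636 0.263 0.004]
traytop [0.638 0.399 0.035]
stayhook [ 0.549 -0.198  0.11 ]
```

```bash
cat >> h.py <<'E'
YAW=np.radians(2.4);HG=np.array([.686,-.022,.125])
def att(tilt,yaw,vert,flip):
    # tilt = degrees from vertical-down; vert: jaws in the vertical plane (handle) or horizontal (length)
    t=np.radians(tilt);y=np.array([np.sin(t),0,-np.cos(t)])
    z=np.array([np.cos(t),0,np.sin(t)]) if vert else np.array([0,1.,0])
    z=z*flip;M=R.from_euler("z",yaw).as_matrix()@np.c_[np.cross(y,z),y,z]
    return M,R.from_matrix(M).as_euler("xyz",degrees=True)
def handle(th):
    r=np.array([-.225*np.cos(th)-.018*np.sin(th),0,.225*np.sin(th)-.018*np.cos(th)])
    return HG+R.from_euler("z",YAW).apply(r)
E
python3 - <<'E'
from h import *
print(ctrl.grasp_offset)
for tilt in (35,45,55):
  for fl in (1,-1):
    M,e=att(tilt,YAW,True,fl);out=[]
    for th,b in ((0,.08),(0,0),(.5,0),(1.1,0),(.87,0),(.87,.1)):
        q=ctrl.solve_ik(handle(th)+M[:,1]*(ctrl.grasp_offset-b),e); out.append(None if q is None else np.round(q).astype(int).tolist())
    print(tilt,fl,out)
  for fl in (1,-1):
    M,e=att(tilt,np.radians(12.2),False,fl)
    q=ctrl.solve_ik(np.array([.555,.03,.085])+M[:,1]*.019,e);M,e=att(tilt,0,False,fl)
    q2=ctrl.solve_ik(np.array([.51,.34,.03])+M[:,1]*.019,e);print("len",tilt,fl,*[None if x is None else np.round(x).astype(int).tolist() for x in(q,q2)])
E
```

```text
0.0187
35 1 [[-25, -33, 145, 25, 39, -43], [-21, -14, 142, 36, 23, -53], [-19, -24, 135, 20, 38, -35], [-15, -17, 119, 14, 45, -24], [-17, -22, 126, 16, 43, -27], [-20, -34, 125, 15, 57, -27]]
35 -1 [[-25, -33, 145, 25, 39, 137], [-21, -14, 142, 36, 23, 127], [-19, -24, 135, 20, 38, 145], None, None, None]
len 35 1 None [36, 20, 118, -60, 23, -2]
len 35 -1 [-11, 3, 130, 44, 19, 28] None
45 1 [None, None, [-22, -29, 142, 37, 30, -51], [-16, -21, 126, 24, 34, -34], [-19, -26, 132, 27, 34, -39], [-25, -43, 134, 25, 50, -36]]
45 -1 [None, None, [-22, -29, 142, 37, 30, 129], [-16, -21, 126, 24, 34, 146], [-19, -26, 132, 27, 34, 141], [-25, -43, 134, 25, 50, 144]]
len 45 1 None None
len 45 -1 [-13, 4, 135, 93, 18, -22] None
55 1 [None, None, None, [-18, -24, 132, 43, 25, -52], [-21, -29, 138, 48, 26, -59], None]
55 -1 [None, None, None, [-18, -24, 132, 43, 25, 128], [-21, -29, 138, 48, 26, 121], None]
len 55 1 [-16, 7, 139, 126, 28, 124] None
len 55 -1 [-16, 7, 139, 126, 28, -56] None
```

```bash
python3 - <<'E'
from h import *
M,e=att(33,YAW,True,1);g=ctrl.grasp_offset
eoat.grip(.032)
p=handle(0)+M[:,1]*g
ctrl.reach(p-M[:,1]*.07,e);f0=ctrl.state()["contact_force"];print(f0)
for b in (.04,.02,.008,0):
    ctrl.servo_line(p-M[:,1]*b,.06); s=ctrl.state();df=s["contact_force"]-f0;print(b,df.round(2))
    if np.linalg.norm(df)>6: break
im=viewer.read_camera("wrist");cv2.imwrite("pics/w2.png",im[:,:,::-1])
c=viewer.calibration("wrist");gp=s["tcp_pos"]-M[:,1]*g;print(proj(c,gp),proj(c,s["tcp_pos"]),s["opening"],s["time_s"],s["joints"].round(1))
E
```

```text
[ 0.56681315 -0.45974114 -0.12279074]
0.04 [-0.83  0.94  0.76]
0.02 [-0.65  1.2   0.44]
0.008 [-0.58  0.29  0.2 ]
0 [-0.11  0.28  0.29]
[275.72314887 309.82594579] [275.64811979 284.97040855] 0.03229249753335152 5.8083 [-20.2 -13.1 140.9  30.6  24.3 -47.5]
```

View pics/w2.png

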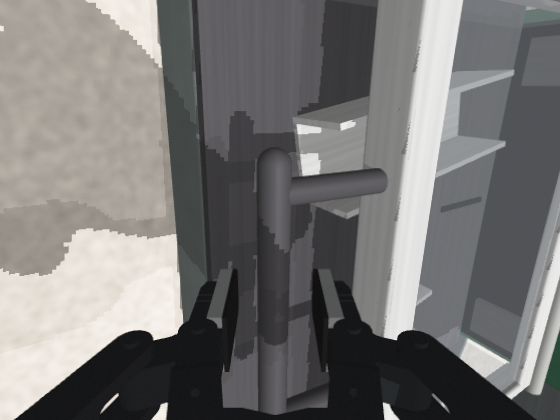

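The picture shows the bar running centrally (x≈275) between the open fingers, with clearance to the frame. I'll narrow the fingers to a loose cage and raise the guard.

```bash
python3 - <<'E'
from h import *
M,e=att(33,YAW,True,1);g=ctrl.grasp_offset
eoat.grip(.018);f0=ctrl.state()["contact_force"];print(f0.round(1))
for th in np.r_[np.arange(.05,1.06,.125),1.085,1.105]:
    ctrl.servo_line(handle(th)+M[:,1]*g,.08)
    s=ctrl.state();df=s["contact_force"]-f0;print(round(th,3),df.round(1),round(s["opening"],4),round(s["time_s"],1))
    if np.linalg.norm(df)>20: print("stop");break
for n in ("side","wrist"): cv2.imwrite(f"pics/{n}3.png",viewer.read_camera(n)[:,:,::-1])
a=cv2.imread("pics/side3.png")[60:270,130:410];b=cv2.imread("pics/wrist3.png")
cv2.imwrite("pics/v3.png",np.hstack([cv2.resize(a,(400,300)),cv2.resize(b,(400,300))]))
E
```

```text
[-0.1 -0.2 -0.3]
0.05 [-2.8 -1.4 -3.4] 0.018 6.4
0.175 [-9.9 -3.6 -3.3] 0.0182 6.9
0.3 [-17.2  -6.4  -1.1] 0.018 7.4
0.425 [-16.4  -2.4   2.3] 0.018 7.9
0.55 [-5.2  0.1 -0.8] 0.0179 8.4
0.675 [-4.8 -0.5  0.1] 0.0179 8.9
0.8 [-4.1 -1.  -1.3] 0.0181 9.4
0.925 [-2.7  0.  -0.1] 0.0178 9.9
1.05 [-2.1  0.6 -0.6] 0.0178 10.4
1.085 [-2.8  0.2  0.1] 0.0179 10.7
1.105 [-1.8  0.1 -0.7] 0.0183 10.9
```

View pics/v3.png

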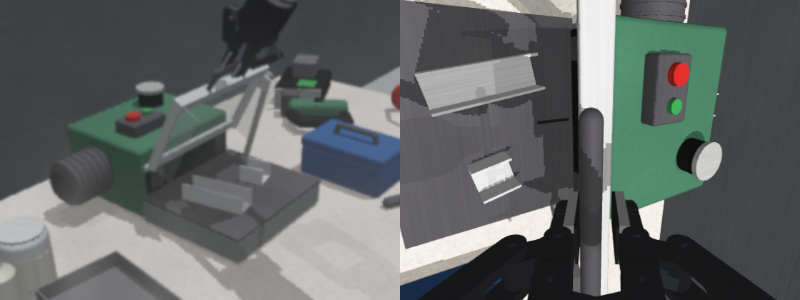

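The guard is up near 1.08 rad, with the bar still in the cage. Now I'll ease it back, watching the load.

```bash
python3 - <<'E'
from h import *
M,e=att(33,YAW,True,1);g=ctrl.grasp_offset
for th in np.arange(1.09,.79,-.02):
    ctrl.servo_line(handle(th)+M[:,1]*g,.04);ctrl.wait(.1)
    s=ctrl.state();f=s["contact_force"];j=f@np.array([M[0,2],M[1,2],M[2,2]]);print(round(th,3),f.round(1),"jaw",round(j,1))
    if j>2: print("touch upper");break
print(s["time_s"])
cv2.imwrite("pics/w4.png",viewer.read_camera("wrist")[:,:,::-1]);cv2.imwrite("pics/side4.png",viewer.read_camera("side")[:,:,::-1])
E
```

```text
1.09 [-2.   0.1 -1.5] jaw -2.5
1.07 [-1.3 -0.2 -0.4] jaw -1.3
1.05 [-2.3  1.2 -1.5] jaw -2.7
1.03 [-1.6  0.  -2. ] jaw -2.5
1.01 [-1.4 -0.5 -1. ] jaw -1.7
0.99 [-1.3 -0.5 -1.3] jaw -1.9
0.97 [-2.  -0.1 -0.9] jaw -2.2
0.95 [-2.  -0.  -0.3] jaw -1.9
0.93 [-1.2 -0.4 -0.9] jaw -1.5
0.91 [-0.8 -0.9 -1.3] jaw -1.4
0.89 [-1.7 -0.8 -1.7] jaw -2.3
0.87 [-1.1 -0.6 -0.6] jaw -1.3
0.85 [-1.9 -1.4 -1.1] jaw -2.2
0.83 [ 0.3  0.1 -0.7] jaw -0.1
0.81 [ 0.1  0.3 -0.4] jaw -0.1
0.79 [3.7 1.4 2.7] jaw 4.6
touch upper
16.8917
```

```bash
python3 - <<'E'
from h import *
M,e=att(33,YAW,True,1);g=ctrl.grasp_offset
p=handle(.815)+M[:,1]*g
ctrl.servo_line(p,.04);print(ctrl.state()["contact_force"].round(1))
eoat.grip(.032);print(ctrl.state()["contact_force"].round(1))
ctrl.servo_line(p-M[:,1]*.11,.12);print(ctrl.state()["contact_force"].round(1),ctrl.state()["time_s"])
for n in ("side","wrist"): cv2.imwrite(f"pics/{n}5.png",viewer.read_camera(n)[:,:,::-1])
np.save("w5.npy",np.array(viewer.calibration("wrist")["pose"]))
a=cv2.imread("pics/side5.png")[60:270,130:410];b=cv2.imread("pics/wrist5.png")
cv2.imwrite("pics/v5.png",np.hstack([cv2.resize(a,(400,300)),cv2.resize(b,(400,300))]))
c=viewer.calibration("wrist");print([proj(c,handle(t)).round() for t in (.8,.85,.9)])
E
```

```text
[ 0.2 -1.   0.5]
[-0.   0.1  0.7]
[-0.4 -0.1 -0.2] 18.6417
[array([272., 215.]), array([289., 216.]), array([306., 217.])]
```

View pics/v5.png

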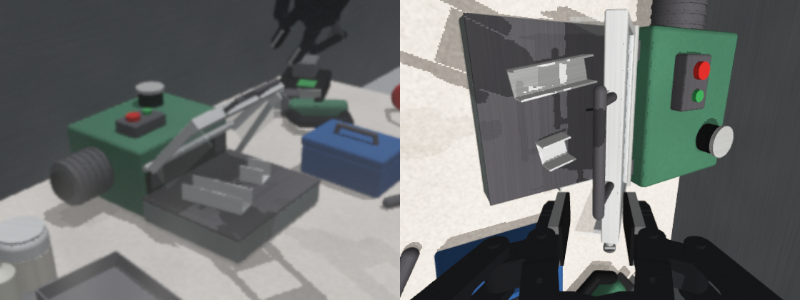

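Propped: the handle appears at x≈280 px, which gives a guard angle of about 0.82 rad, and the load on the tool is gone. Next I'll scan feasible tilts for the pick and place.

```bash
python3 - <<'E'
from h import *
ya=np.radians(12.2);ax=np.array([np.cos(ya),np.sin(ya),0])
L=np.array([.563,.031,.06])
r=lambda q:None if q is None else np.round(q).astype(int).tolist()
for tilt in (30,34,38):
  for fl in (1,-1):
    M,e=att(tilt,ya,False,fl);g=L-.012*ax+[0,0,.025]+M[:,1]*.0187
    print(tilt,fl,[r(ctrl.solve_ik(g+d,e)) for d in (np.zeros(3),-M[:,1]*.12,[-.15,0,.15])])
    for yt in (0,20,34):
        Mt,et=att(tilt,np.radians(yt),False,fl);G=np.array([.505,.335,.03])+Mt[:,1]*.0187
        print("  tray",yt,[r(ctrl.solve_ik(G+[0,0,d],et)) for d in (0,.12)])
E
```

```text
30 1 [[-10, 4, 128, 29, 23, -136], [-14, -17, 132, 20, 39, -129], [-16, -39, 140, 17, 53, -125]]
  tray 0 [[35, 19, 117, -44, 24, -18], [35, 6, 116, -29, 36, -35]]
  tray 20 [[29, 17, 121, -19, 14, -63], [29, 3, 119, -10, 28, -74]]
  tray 34 [[25, 16, 121, 20, 14, -118], [25, 3, 120, 10, 28, -107]]
30 -1 [[-10, 4, 128, 29, 23, 44], [-14, -17, 132, 20, 39, 51], [-16, -39, 140, 17, 53, 55]]
  tray 0 [None, [35, 6, 116, -29, 36, 145]]
  tray 20 [[29, 17, 121, -19, 14, 117], [29, 3, 119, -10, 28, 106]]
  tray 34 [[25, 16, 121, 20, 14, 62], [25, 3, 120, 10, 28, 73]]
34 1 [None, [-16, -19, 136, 26, 36, -136], [-18, -42, 142, 21, 51, -129]]
  tray 0 [[36, 19, 119, -57, 23, -5], [36, 6, 118, -37, 33, -27]]
  tray 20 [[29, 17, 123, -37, 9, -46], [29, 2, 122, -13, 23, -70]]
  tray 34 [[24, 16, 124, 38, 9, -136], [24, 1, 122, 14, 23, -111]]
34 -1 [[-11, 3, 130, 41, 20, 31], [-16, -19, 136, 26, 36, 44], [-18, -42, 142, 21, 51, 51]]
  tray 0 [None, None]
  tray 20 [[29, 17, 123, -37, 9, 134], [29, 2, 122, -13, 23, 110]]
  tray 34 [[24, 16, 124, 38, 9, 44], [24, 1, 122, 14, 23, 69]]
38 1 [None, [-18, -21, 139, 34, 33, -144], None]
  tray 0 [None, [37, 6, 120, -46, 31, -18]]
  tray 20 [None, [30, 2, 124, -20, 18, -63]]
  tray 34 [None, [24, 1, 125, 20, 18, -117]]
38 -1 [[-12, 3, 132, 58, 17, 14], [-18, -21, 139, 34, 33, 36], None]
  tray 0 [None, None]
  tray 20 [None, [30, 2, 124, -20, 18, 117]]
  tray 34 [None, [24, 1, 125, 20, 18, 63]]
```

```bash
cat >> h.py <<'E'
YA=np.radians(12.2);AX=np.array([np.cos(YA),np.sin(YA),0]);LC=np.array([.563,.031,.06])
E
python3 - <<'E'
from h import *
M,e=att(30,YA,False,1);gp=LC-.025*AX+[0,0,.022]+M[:,1]*.0187;pre=gp-M[:,1]*.11
eoat.grip(.068)
ctrl.reach(pre+[-.06,0,.10],e);ctrl.servo_line(pre,.12)
c=viewer.calibration("wrist");np.save("w6.npy",np.array(c["pose"]))
cv2.imwrite("pics/w6.png",viewer.read_camera("wrist")[:,:,::-1])
s=ctrl.state();print(s["time_s"],s["contact_force"].round(1),s["joints"].round())
for a,b in ((-65,-22),(-65,22),(65,-22),(65,22)): print(a,b,proj(c,LC+AX*a/1e3+np.array([-AX[1],AX[0],0])*b/1e3+[0,0,.034]).round())
E
```

```text
21.8917 [-0.1 -0.3  1. ] [ -14.  -17.  134.   21.   38. -130.]
-65 -22 [236. 185.]
-65 22 [313. 185.]
65 -22 [248. 295.]
65 22 [301. 295.]
```

View pics/w6.png

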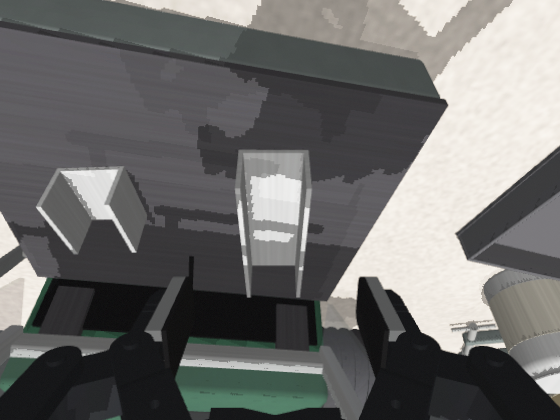

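The length's corners sit where predicted, within about 3 px. I'll pick it up.

```bash
python3 - <<'E'
from h import *
M,e=att(30,YA,False,1);gp=LC-.025*AX+[0,0,.022]+M[:,1]*.0187;pre=gp-M[:,1]*.11
f0=ctrl.state()["contact_force"]
for b in (.04,.012,0):
    ctrl.servo_line(gp-M[:,1]*b,.08);df=ctrl.state()["contact_force"]-f0;print(b,df.round(1))
    if np.linalg.norm(df)>8: print("touch");break
else:
    eoat.grip(.03);s=ctrl.state();print(s["opening"],s["contact_force"].round(1))
    if s["opening"]>.038:
        ctrl.servo_line(s["tcp_pos"]+[0,0,.012],.05)
        ctrl.servo_line(gp-M[:,1]*.11,.08)
        ctrl.servo_line(gp-M[:,1]*.11+[-.05,0,.08],.12)
        ctrl.wait(.2);s=ctrl.state();print(s["opening"],s["contact_force"].round(1),s["time_s"])
E
```

```text
0.04 [-0.4  0.  -1.5]
0.012 [-0.7  0.6 -1.4]
0 [ 0.1 -0.3 -0.9]
0.043032866637326646 [-3.7 -1.   5.2]
0.04316577428299213 [-0.3 -3.   0.4] 26.9917
```

```bash
cat >> h.py <<'E'
def place(center,yaw,zb):
    M,e=att(30,yaw,False,1);a=np.array([np.cos(yaw),np.sin(yaw),0])
    return np.array([*center,zb])-.025*a+[0,0,.022]+M[:,1]*.0187,e
E
python3 - <<'E'
from h import *
s=ctrl.state();ctrl.servo_line(s["tcp_pos"]+[-.05,.06,0],.15)
p,e=place((.51,.335),np.radians(30),.12)
ctrl.reach(p,e)
c=viewer.calibration("wrist");np.save("w7.npy",np.array(c["pose"]))
cv2.imwrite("pics/w7.png",viewer.read_camera("wrist")[:,:,::-1])
cv2.imwrite("pics/side7.png",viewer.read_camera("side")[:,:,::-1])
a=cv2.imread("pics/side7.png");b=cv2.imread("pics/w7.png")
cv2.imwrite("pics/v7.png",np.hstack([cv2.resize(b,(533,400)),cv2.resize(a[60:410,100:334],(267,400))]))
s=ctrl.state();print(s["opening"],s["time_s"],s["joints"].round(),s["contact_force"].round(1))
E
```

```text
0.04327806053906439 28.8833 [ 25.   1. 123.   5.  27. -98.] [-0.5  0.1 -1.7]
```

View pics/v7.png

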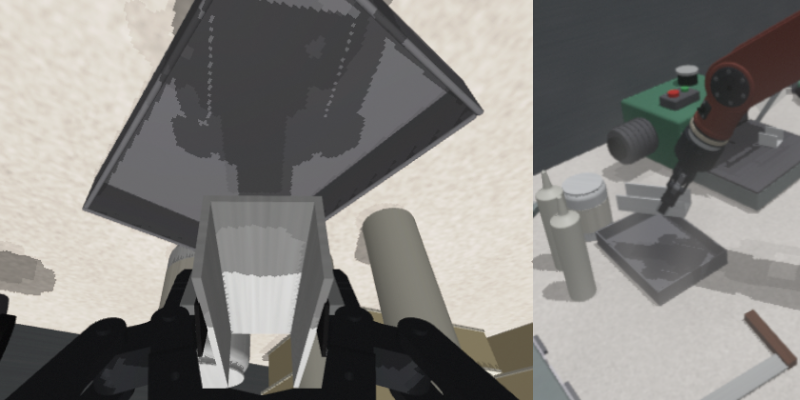

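```bash
python3 - <<'E'
from h import *
c=viewer.calibration("wrist");c["pose"]=np.load("w7.npy");k=560/533
a=onz(c,(83*k,208*k),.035);b=onz(c,(483*k,112*k),.035);print(a.round(3),b.round(3),((a+b)/2).round(3),np.linalg.norm(a-b))
s=viewer.calibration("side")
for n,u in (("cart",(140,318)),("cartb",(127,293)),("tin",(150,264))): print(n,onz(s,u,0).round(3))
sc=viewer.calibration("scene")
for n,u,z in (("cart",(402,297),.215),("cartb",(373,320),.215),("tin",(322,322),.12)): print(n,onz(sc,u,z).round(3))
E
```

```text
[0.62  0.242 0.035] [0.414 0.426 0.035] [0.517 0.334 0.035] 0.2765670502630194
cart [0.549 0.503 0.   ]
cartb [0.637 0.48  0.   ]
tin [0.685 0.387 0.   ]
cart [0.562 0.495 0.215]
cartb [0.651 0.473 0.215]
tin [0.689 0.369 0.12 ]
```

```bash
python3 - <<'E'
from h import *
y=np.radians(30);C=(.513,.332)
p,e=place(C,y,.12);ctrl.servo_line(p,.1)
ctrl.servo_line(place(C,y,.02)[0],.08);ctrl.wait(.2);f0=ctrl.state()["contact_force"]
for zb in np.arange(.010,.0005,-.0015):
    ctrl.servo_line(place(C,y,zb)[0],.02);ctrl.wait(.1);df=ctrl.state()["contact_force"]-f0;print(round(zb,4),df.round(1))
    if df[2]>4: break
print(ctrl.state()["time_s"])
c=viewer.calibration("wrist");cv2.imwrite("pics/w8.png",viewer.read_camera("wrist")[:,:,::-1])
E
```

```text
0.01 [ 0.4 -0.7  1.4]
0.0085 [0.3 0.5 0.9]
0.007 [ 0.7 -0.5  1.7]
0.0055 [0.2 0.5 0.5]
0.004 [-3.6 -2.5  7.6]
32.8833
```

```bash
python3 - <<'E'
from h import *
M,e=att(30,np.radians(30),False,1)
eoat.grip(.060);ctrl.wait(.2);s=ctrl.state();print(s["contact_force"].round(1),s["opening"])
p=s["tcp_pos"];ctrl.servo_line(p-M[:,1]*.04,.06);ctrl.servo_line(p-M[:,1]*.16,.12);ctrl.wait(.3)
for n in ("wrist","side"): cv2.imwrite(f"pics/{n}9.png",viewer.read_camera(n)[:,:,::-1])
a=cv2.imread("pics/side9.png");b=cv2.imread("pics/wrist9.png")
cv2.imwrite("pics/v9.png",np.hstack([cv2.resize(b,(440,330)),cv2.resize(a[60:330,130:425],(360,330))]))
c=viewer.calibration("wrist");np.save("w9.npy",np.array(c["pose"]));s=ctrl.state();print(s["contact_force"].round(1),s["time_s"])
for a,b in ((-65,-22),(-65,22),(65,-22),(65,22)):
    u=R.from_euler("z",30,degrees=True).apply([a/1e3,b/1e3,0]);print((proj(c,np.array([.513,.332,.038])+u)*440/560).round())
E
```

```text
[ 0.4  0.  -0.2] 0.060012792104228135
[ 0.5 -0.2  0.5] 35.8083
[190. 131.]
[240. 131.]
[197. 210.]
[233. 210.]
```

View pics/v9.png

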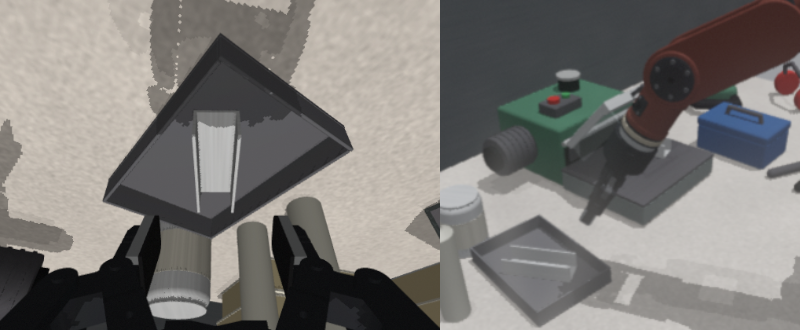

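The length lies flat in the tray, open side up. Its wall ends are near (195,135), (238,135), (199,212) and (233,212) px, matching the prediction. The guard still stands open, and the offcut is visible on the bed. Handing in.

```bash
python3 -c "
from station import workorder
print(workorder.sign_off())"
```

```text
the job is handed in; nothing more can be done
None
```

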